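# Evening tidy: everything on its own charging mat

### The job

Tidy the bedside shelf for the night: put the speaker, the earbud case, the remote control and the power bank each flat and right way up in the middle of the charging mat whose white outline has its shape, lined up with the outline (either way round). Set each one down gently, never letting it drop, and leave the candle and the cream tin where they stand.

Things in the scene. Friction and masses are not known exactly. Their poses are not given: they have to be found in the camera images.
- speaker_mid (a point): Centre of the loose round blue speaker, an upright cylinder 60 mm in diameter and 42 mm high with a dark grille on top (0.14 to 0.28 kg). z is up; this point is half-way up, 21 mm above its underside.
- case_mid (a point): Centre of the loose green earbud case: pill-shaped from above (straight sides, half-round ends), 84 mm long (its x), 40 mm wide (its y), 30 mm high (0.04 to 0.09 kg). z is up; this point is half-way up, 15 mm above its underside.
- remote_mid (a point): Centre of the loose black remote control with small buttons on top: a bar 116 mm long (its x), 38 mm wide (its y), 22 mm high (0.07 to 0.14 kg). z is up; this point is half-way up, 11 mm above its underside.
- bank_mid (a point): Centre of the loose orange power bank: a block 92 mm long (its x), 56 mm wide (its y), 24 mm high (0.15 to 0.31 kg). z is up; this point is half-way up, 12 mm above its underside.
- pad_speaker: Fixed flat mat, 6 mm thick, dark grey with a white outline on top; round, 84 mm in diameter, for the speaker (the outline is a circle of 72 mm inside). Origin at the centre of its underside, z up; its turn does not matter.
- pad_case: Fixed flat mat, 6 mm thick, dark grey with a white outline on top; pill-shaped, 108 by 64 mm, for the earbud case (inside the outline 96 by 52 mm). Origin at the centre of its underside, z up; x along its length.
- pad_remote: Fixed flat mat, 6 mm thick, dark grey with a white outline on top; long narrow rectangle, 140 by 62 mm, for the remote control (inside the outline 128 by 50 mm). Origin at the centre of its underside, z up; x along its length.
- pad_bank: Fixed flat mat, 6 mm thick, dark grey with a white outline on top; broad rectangle, 116 by 80 mm, for the power bank (inside the outline 104 by 68 mm). Origin at the centre of its underside, z up; x along its length.
- candle: Bystander: loose round candle in amber glass, 42 to 48 mm in diameter, 38 mm high, cream top with a wick; it stands among the things. Origin at the centre of its underside.
- tin: Bystander: loose round cream tin, brass lid, 49 mm in diameter, 20 mm high; it stands among the things. Origin at the centre of its underside. (Also among them, not listed: a cream-coloured plug-in charger, 40 by 40 by 28 mm high. Mats and things lie anywhere among one another on the table, whose top is at z = 0; nothing there is taller than 45 mm.)
Mind the look-alikes: they are no part of the job. There is more than one size of the part that bears bank_mid; the job needs the smallest.

How it is judged:
By the outcome, as a careful person would: the job done as asked, in the order asked, and still so for the second after the job is handed in, with the robot touching nothing.
It also fails if it takes over 115 s, if anything falls off the work surface, if the arm or the gripper's body presses on something with over 40 N, if the wrist force passes 120 N, or if a joint passes its speed limit or range.

### The arm

A 6-joint arm with a two-finger parallel gripper is mounted at the origin on the work surface. World frame = base frame: x ahead of the robot, y to its left, z up, the work surface at z = 0. Lengths are in mm, angles in degrees, forces in N, time in s.
With the tool pointing down it reaches from about 300 to 850 mm from the base axis. Payload 4.2 kg.
Tool frame: the origin (TCP) lies midway between the tips of the shut fingers; the grasp point (between the pads) lies 19 mm behind it (env.tcp_to_grasp is the distance from the TCP to the grasp point, in mm); z points along the fingers, x is the direction in which the jaws open and shut, and the axes are right-handed (so a half turn about z gives the same grasp; the last joint's range is limited). The gripper opens to 91 mm and grips with 3 to 60 N. Pads are 32 mm wide; open, the fingers measure 118 mm over their backs; the gripper's body (76 mm by 178 mm) begins 60 mm behind the grasp point.
Start: joints at [-66.807, 18.312, 89.639, -0, 72.044, -1.146], TCP at [236.985, -523.91, 213.976] pointing down, gripper open.
Joint ranges: [-177.97, 177.97], [-48.28, 115.42], [12.27, 149.76], [-77.06, 257.06], [2.81, 150.46], [-146.56, 146.56]. Speed limits (degrees/s): [147.25, 147.25, 180, 180, 180, 180].

### API

Orientations are given as [roll, pitch, yaw] about the fixed x, y, z axes, in that order (R = Rz(yaw) Ry(pitch) Rx(roll)).
In Python, from workcell import env gives the robot as it stands.
- The arm moves only by the tool drive_tool, never from a script. Its argument "motion" is a list of rows, each a list of 2 entries, a list of its own where there are three numbers: the shift along the world's x, y, z in m, then the turn, a rotation vector about the world's x, y, z in rad. In form: [[[dx, dy, dz], [wx, wy, wz]], ...]. A call has exactly 10 rows; each row shifts and turns the commanded pose from where the row before left it; what a row does not reach is not made up. A row lasts 1/12 s, in which the tool goes at most 41.7 mm and 7.16 degrees, less where a joint would pass 70% of its speed; a pose out of reach is approached as far as the arm can. A call is refused whole if a number of a shift passes 0.0417 or a number of a turn 0.125, either way. A call with a gripper value outside its range is refused whole. "claw" is the opening, from 0 (shut) to 1 (fully open), set as the call begins (left out, the last holds). The fingers move at their own pace and stop on an object; "force" is the grip in N (left out, the last holds). Time passes only in rows, so rows that do not move let the fingers close, or fill a call up. It gives the time, the measured TCP pose, the force and the opening at its end, in the units of the state.
- env.state(): the state, without advancing time (a new reading comes with each control period).
- env.grab_frame(name): name is "side" or "top" or "wrist"; returns the picture (400x640x3 uint8, red, green, blue); there is no depth.
- env.camera_params(name): a dict with "fov_y" (degrees; the focal length in pixels is half the picture's height over the tangent of half this angle, whatever the lens; pixels are square), "cx", "cy" (the principal point, pixels), "k1" (the pictures are not rectified: a ray, as slopes to the right and down, at radius r is drawn at 1 + k1 r^2 times it, then the intrinsics apply), "pose" (4x4, takes a point from camera to world coordinates). Camera axes: x right, y down, z forward; pixel columns grow to the right and rows downward; lengths in mm; the calibration is good to about 2 mm. A picture is of the moment at which its call begins: read the wrist's pose just before it. camera_params takes no time and is no camera call; for the wrist camera it gives the pose at the moment of the call.
- env.job_done(): hands the job in, once; it reports no verdict.
The state is a dict: "time_s": time; "qpos": joint angles; "qvel": joint speeds; "effort": joint torques, N m; "ee_pos": TCP position; "ee_rot": TCP orientation; "force": force on the tool from outside, world axes, zero at the start; "torque": the same for the moment, N m; "gripper_width": finger opening in mm.
Only numpy, scipy, OpenCV 4.12 (cv2) and the standard library are available. Lean on these libraries where they do the work, as an engineer would, in place of code of your own. Each camera call takes 0.05 s, during which the arm holds its last target.

## Working session

There is one attempt and no reset: what is moved stays moved. The work goes in short steps, Python scripts to look and compute and a tool call to move; the robot and the scene stay as the last step left them, time stands still between calls to the robot, and variables do not carry over. Pictures are saved under pics/ and viewed, and the job is handed in when it is done.

Besides the shell and the picture viewer there is one more tool, called after "Call:" as name(argument=value, ...) on one line, values as JSON. drive_tool: Moves the arm, as the interface text tells. Its arguments: {"type":"object","properties":{"motion":{"type":"array","items":{"type":"array"}},"claw":{"type":"number"},"force":{"type":"number"}},"required":["motion"]}

```bash
ls; mkdir -p pics
python3 - <<'E'
from workcell import env
import cv2
print(env.state())
for n in ("top","side","wrist"):
    p=env.camera_params(n); im=env.grab_frame(n)
    cv2.imwrite(f"pics/{n}0.png",im[:,:,::-1]); print(n,p)
E
```

```text
pics
{'time_s': 0.0, 'qpos': array([-6.68068634e+01,  1.83512312e+01,  8.97055201e+01, -7.35153930e-04,
        7.20413486e+01, -1.14658089e+00]), 'qvel': array([0.0057579 , 0.05348143, 0.00802756, 0.04442591, 0.0705387 ,
       0.00941477]), 'effort': array([-2.47981377e-03, -4.12464809e+01, -2.31975585e+01,  7.25321355e-02,
        4.56847355e-02, -1.60244390e-04]), 'ee_pos': array([ 236.78387019, -523.45110283,  213.1303681 ]), 'ee_rot': array([-1.79998736e+02,  9.80942647e-02, -6.56600542e+01]), 'force': array([-0.96943303, -1.35401706,  0.0872772 ]), 'torque': array([ 0.01402898, -0.01604611,  0.03707042]), 'gripper_width': 91.17666792187}
top {'fov_y': 45.978223075635256, 'cx': 321.922247094349, 'cy': 198.70116551670938, 'k1': -0.06437822846092968, 'pose': array([[-1.49293167e-02, -9.93797142e-01,  1.10201435e-01,
         3.19424449e+02],
       [-9.99761103e-01,  1.65961302e-02,  1.42233774e-02,
        -1.17777478e+01],
       [-1.59640691e-02, -1.09962763e-01, -9.93807496e-01,
         1.24331135e+03],
       [ 0.00000000e+00,  0.00000000e+00,  0.00000000e+00,
         1.00
[... 240 characters left out ...]
9e-01, -5.52923248e-01,  6.97101529e-01,
        -1.01297970e+03],
       [ 2.29830338e-02, -7.75882611e-01, -6.30458527e-01,
         9.72452936e+02],
       [ 0.00000000e+00,  0.00000000e+00,  0.00000000e+00,
         1.00000000e+00]])}
wrist {'fov_y': 71.18626426744048, 'cx': 323.9566865515373, 'cy': 196.6158124370677, 'k1': -0.0382148925100348, 'pose': array([[ 4.12851189e-01, -8.71607628e-01, -2.64299146e-01,
         3.11954891e+02],
       [-9.10796635e-01, -3.95672002e-01, -1.17869238e-01,
        -4.90043827e+02],
       [-1.84004568e-03,  2.89385228e-01, -9.57210951e-01,
         3.83785921e+02],
       [ 0.00000000e+00,  0.00000000e+00,  0.00000000e+00,
         1.00000000e+00]])}
```

View pics/top0.png

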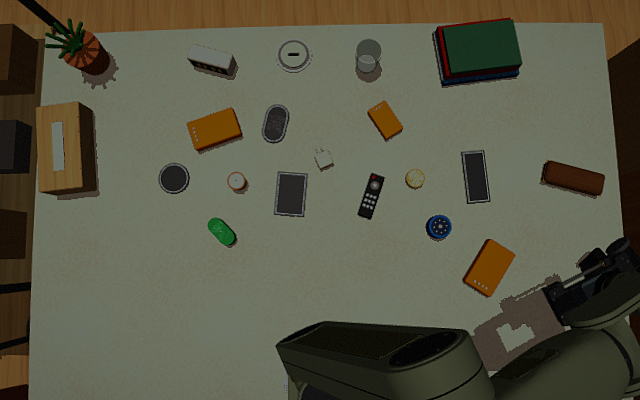

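View pics/side0.png

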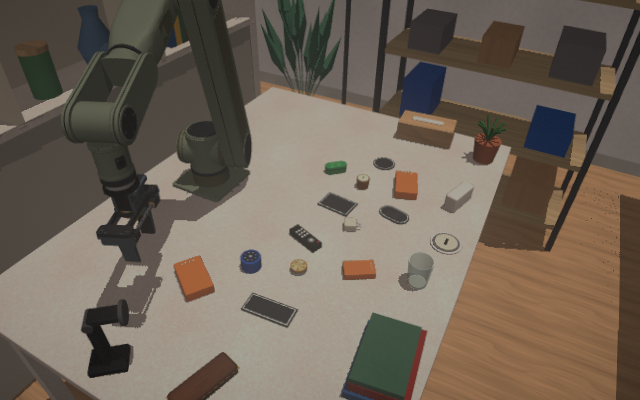

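View pics/wrist0.png

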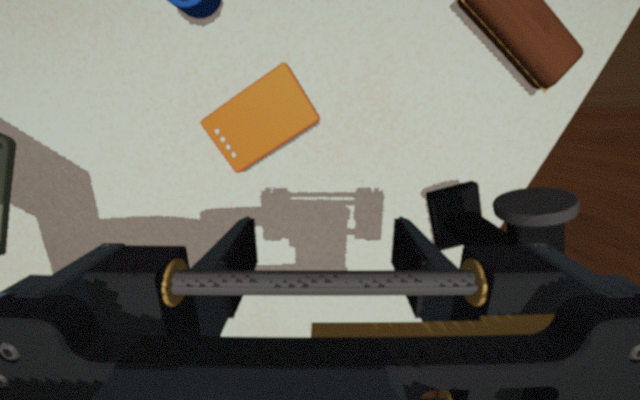

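The top view shows three orange banks at (215,129), (385,120) and (489,267); the one at (385,120) looks smallest. The other things to move are:
- speaker at (438,227)
- case at (222,232)
- remote at (371,196)

The mats are round (174,178), pill (275,123), broad (291,194) and narrow (475,176). The bystanders are the candle (237,181), the tin (415,178) and the charger (323,158). Next I measure them all.

```bash
cat > h.py <<'E'
import numpy as np, cv2
def cast(p,uv,z):
    f=200/np.tan(np.radians(p["fov_y"]/2)); K=np.array([[f,0,p["cx"]],[0,f,p["cy"]],[0,0,1]])
    n=cv2.undistortPoints(np.array(uv,float).reshape(-1,1,2),K,np.array([p["k1"],0,0,0.])).reshape(-1,2)
    T=p["pose"]; d=np.c_[n,np.ones(len(n))]@T[:3,:3].T; o=T[:3,3]
    return o+d*((z-o[2])/d[:,2])[:,None]
def proj(p,X):
    f=200/np.tan(np.radians(p["fov_y"]/2)); K=np.array([[f,0,p["cx"]],[0,f,p["cy"]],[0,0,1]])
    Ti=np.linalg.inv(p["pose"]); r,_=cv2.Rodrigues(Ti[:3,:3])
    return cv2.projectPoints(np.array(X,float).reshape(-1,3),r,Ti[:3,3],K,np.array([p["k1"],0,0,0.]))[0].reshape(-1,2)
def meas(p,mask,z):
    """contours -> world on plane z: centroid, min-area rect dims, long-axis angle, area"""
    out=[]
    for c in cv2.findContours(mask.astype(np.uint8),cv2.RETR_EXTERNAL,cv2.CHAIN_APPROX_NONE)[0]:
        if len(c)<15: continue
        w=cast(p,c.reshape(-1,2),z)[:,:2].astype(np.float32)
        w=w.reshape(-1,1,2); h=cv2.convexHull(w); m=cv2.moments(h)
        if m["m00"]<300: continue
        (cx,cy),(a,b),t=cv2.minAreaRect(h)
        if a<b: a,b,t=b,a,t+90
        px=c.reshape(-1,2).mean(0)
        # moment axis
        tm=np.degrees(.5*np.arctan2(2*m["mu11"],m["mu20"]-m["mu02"]))
        out.append((px.round(0),np.array([m["m10"]/m["m00"],m["m01"]/m["m00"]]).round(1),np.round([cx,cy],1),np.round([a,b],1),round((t+90)%180-90,1),round(tm,1)))
    return out
def masks(im):
    hsv=cv2.cvtColor(im,cv2.COLOR_RGB2HSV).astype(int); H,S,V=hsv[...,0],hsv[...,1],hsv[...,2]
    return dict(orange=(H>5)&(H<22)&(S>170)&(V>70),green=(H>45)&(H<80)&(S>110)&(V>40),blue=(H>100)&(H<128)&(S>110)&(V>25),dark=(V<75)&(S<90),black=(V<50))
E
python3 - <<'E'
from workcell import env
import cv2
from h import *
for n in("top","side"):
    im=cv2.imread(f"pics/{n}0.png")[:,:,::-1].copy(); p=env.camera_params(n); M=masks(im)
    for k,z in dict(orange=12,green=15,blue=21,dark=6,black=11).items():
        for o in meas(p,M[k],z):
            c=o[1]
            if 250<c[0]<700 and abs(c[1])<480 and o[3][0]<170: print(n,k,*o)
E
```

```text
top orange [490. 268.] [ 269.3 -427. ] [ 269.2 -427. ] [130.9  78.6] -33.8 -34.0
top orange [213. 128.] [652.7 296. ] [652.8 295.9] [130.   79.3] -71.3 -71.7
top orange [385. 119.] [ 667.6 -167. ] [ 667.7 -167.1] [91. 55.] 31.5 31.5
top green [221. 231.] [375.1 272. ] [374.7 272. ] [83.  39.6] 42.8 43.6
top blue [439. 226.] [ 378.6 -297.4] [ 378.5 -297.6] [58.7 57.5] 24.5 32.5
top dark [242. 189.] [487.3 219.5] [485.3 218.5] [42.8 20.5] -60.9 -60.7
top dark [290. 202.] [466.4  89.7] [468.2  89.3] [111.2  79.3] -5.8 -5.7
top dark [371. 196.] [ 462.6 -123.1] [ 461.8 -123. ] [120.5  38.4] -19.7 -19.8
top dark [301. 183.] [496.2  69.6] [495.1  59.2] [113.   53.9] 30.7 22.8
top dark [175. 176.] [518.5 403. ] [517.5 402.3] [82.  78.5] -88.5 -88.5
top dark [475. 179.] [ 506.5 -404.7] [ 509.2 -403. ] [140.   63.3] 4.1 1.1
top dark [220. 145.] [606.8 278.4] [606.9 277.6] [126.2   7. ] -71.5 -71.2
top dark [283. 133.] [633.9 109.6] [635.8 107.4] [53.7  8.6] -29.3 -27.7
top dark [272. 128.] [660.5 132.5] [660.5 131.1] [100.7  55.8] -21.4 -16.3
top black [475. 270.] [ 260.5 -398.7] [ 271.5 -390.
[... 754 characters left out ...]
 [127.7   9.3] -69.5 -70.2
top black [275. 123.] [662.7 129.3] [662.9 129. ] [91.2 48.7] -13.7 -13.1
side blue [250. 259.] [ 369.9 -284.7] [ 371.3 -286.3] [54.  42.8] 39.5 39.1
side dark [269. 308.] [ 511.3 -404.9] [ 511.2 -404.8] [124.7  46.8] 4.2 4.0
side dark [250. 256.] [ 356.1 -267.9] [ 355.5 -267.5] [41.7 41.7] 67.5 79.5
side dark [304. 238.] [ 461.1 -120.1] [ 460.9 -120.1] [125.4  47.2] -20.1 -22.5
side dark [394. 214.] [667.1 126.3] [666.2 126. ] [88.3 44.7] -12.5 -13.6
side dark [337. 203.] [473.2  86.7] [473.4  87.4] [96.5 63.7] -6.3 -6.2
side dark [335. 169.] [372.3 261.2] [381.6 260.7] [73.7 33.3] 29.1 41.1
side dark [384. 163.] [522.3 401.6] [521.8 401.4] [64.1 58.3] -37.1 -44.4
```

Run:
```python
import cv2
im=cv2.imread("pics/top0.png")[90:300,150:520]; cv2.imwrite("pics/crop.png",cv2.resize(im,None,fx=2.1,fy=2.1,interpolation=cv2.INTER_CUBIC))
```

```text
(no output)
```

View pics/crop.png

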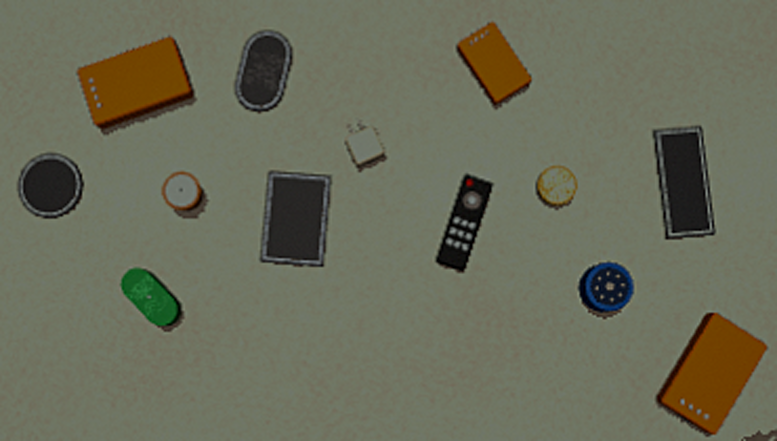

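The top and side views agree to about 3 mm. The (385,120) bank measures 91×55 mm, so it is the smallest, and the other two are about 130×79 mm. I'll follow the listed order, starting with the speaker at (379,-297).

Call:
drive_tool(motion=[[[0.0178,0.0283,-0.009],[0,0,0]],[[0.0178,0.0283,-0.009],[0,0,0]],[[0.0178,0.0283,-0.009],[0,0,0]],[[0.0178,0.0283,-0.009],[0,0,0]],[[0.0178,0.0283,-0.009],[0,0,0]],[[0.0178,0.0283,-0.009],[0,0,0]],[[0.0178,0.0283,-0.009],[0,0,0]],[[0.0178,0.0283,-0.009],[0,0,0]],[[0,0,0],[0,0,0]],[[0,0,0],[0,0,0]]], claw=1, force=15)

```text
time_s: 0.98
ee_pos: [379.6, -296.1, 141.5]
ee_rot: [179.9, 0.1, -65.5]
force: [-0.1, -0.6, 0.5]
gripper_width: 91.2
```

```bash
cat > look.py <<'E'
import sys
from workcell import env
from h import *
name,tag=sys.argv[1],sys.argv[2]
s=env.state(); p=env.camera_params(name); im=env.grab_frame(name)
print(round(s["time_s"],2),s["ee_pos"].round(1),s["ee_rot"].round(1),s["gripper_width"].round(1))
cv2.imwrite(f"pics/{tag}.png",im[:,:,::-1]); M=masks(im)
for kz in sys.argv[3:]:
    k,z=kz.split(":")
    for o in meas(p,M[k],float(z)):
        if o[3][1]>20: print(k,*o)
E
python3 look.py wrist w1 blue:21
```

```text
Traceback (most recent call last):
  File "look.py", line 6, in <module>
    print(round(s["time_s"],2),s["ee_pos"].round(1),s["ee_rot"].round(1),s["gripper_width"].round(1))
                                                                         ^^^^^^^^^^^^^^^^^^^^^^^^
AttributeError: 'float' object has no attribute 'round'
```

```bash
sed -i 's/s\["gripper_width"\].round(1)/round(s["gripper_width"],1)/' look.py
python3 look.py wrist w1 blue:21 dark:6 orange:12
```

```text
1.03 [ 379.5 -297.4  141.9] [180.   -0.  -65.6] 91.1
blue [320. 193.] [ 375.6 -294.7] [ 375.1 -293.7] [65.4 60.7] 44.2 21.1
dark [345. 314.] [ 178.3 -377.2] [ 196.8 -370.6] [1050.2  322.6] -65.4 -65.6
dark [466. 116.] [ 511.  -403.1] [ 511.  -403.1] [125.   46.5] 4.0 3.9
dark [197.  43.] [ 458.7 -118.2] [ 462.3 -118.7] [118.4  44.7] -19.9 -23.6
orange [368. 311.] [ 255.1 -417.5] [ 257.3 -420.3] [132.1  45. ] -64.1 -68.0
```

View pics/w1.png

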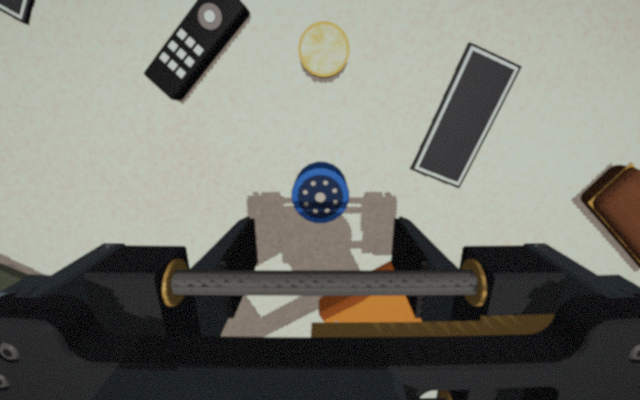

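The wrist view shows the speaker at (320,193), nearly centred between the fingers, with the tin at (324,49) and the narrow mat at (466,116).

Run:
```python
from workcell import env
from h import *
p=env.camera_params("wrist"); print(cast(p,[(320,197)],42), proj(p,[(377,-296,42),(379,-297,42)]))
p=env.camera_params("top"); im=cv2.imread("pics/top0.png"); print(cast(p,[(439.0,226.3)],21),cast(p,[(415,178)],20))
```

```text
[[ 377.82791602 -294.72935619   42.        ]] [[320.80916132 198.20657619]
 [322.52002419 196.87724479]]
[[ 377.90776343 -296.76602394   21.        ]] [[ 505.6126867 -239.1782335   20.       ]]
```

Call:
drive_tool(motion=[[[-0.0014,0.0015,-0.02],[0,0,0]],[[0,0,-0.02],[0,0,0]],[[0,0,-0.02],[0,0,0]],[[0,0,-0.02],[0,0,0]],[[0,0,-0.02],[0,0,0]],[[0,0,-0.02],[0,0,0]],[[0,0,-0.01],[0,0,0]],[[0,0,-0.004],[0,0,0]],[[0,0,0],[0,0,0]],[[0,0,0],[0,0,0]]])

```text
time_s: 1.92
ee_pos: [378.1, -297.2, 8.5]
ee_rot: [-180.0, -0.1, -65.7]
force: [-0.1, -0.8, -0.0]
gripper_width: 91.3
```

Call:
drive_tool(motion=[[[0,0,0],[0,0,0]],[[0,0,0],[0,0,0]],[[0,0,0],[0,0,0]],[[0,0,0],[0,0,0]],[[0,0,0],[0,0,0]],[[0,0,0],[0,0,0]],[[0,0,0],[0,0,0]],[[0,0,0],[0,0,0]],[[0,0,0],[0,0,0]],[[0,0,0],[0,0,0]]], claw=0, force=20)

```text
time_s: 2.75
ee_pos: [377.7, -295.5, 8.2]
ee_rot: [180.0, 0.0, -65.7]
force: [-1.9, 2.7, 5.8]
gripper_width: 59.3
```

Call:
drive_tool(motion=[[[0,0,0.01],[0,0,0]],[[0,0,0.02],[0,0,0]],[[0,0,0.025],[0,0,0]],[[0,0,0.025],[0,0,0]],[[0.0035,0.0175,0.01],[0,0,0]],[[0.0071,0.0349,0],[0,0,0]],[[0.0071,0.0349,0],[0,0,0]],[[0.0071,0.0349,0],[0,0,0]],[[0.0071,0.0349,0],[0,0,0]],[[0.0071,0.0349,0],[0,0,0]]])

```text
time_s: 3.58
ee_pos: [417.0, -102.6, 97.7]
ee_rot: [-180.0, -0.0, -65.7]
force: [1.1, -0.2, -1.4]
gripper_width: 59.6
```

Call:
drive_tool(motion=[[[0.0071,0.0349,0],[0,0,0]],[[0.0071,0.0349,0],[0,0,0]],[[0.0071,0.0349,0],[0,0,0]],[[0.0071,0.0349,0],[0,0,0]],[[0.0071,0.0349,0],[0,0,0]],[[0.0071,0.0349,0],[0,0,0]],[[0.0071,0.0349,0],[0,0,0]],[[0.0071,0.0349,0],[0,0,0]],[[0.0071,0.0349,0],[0,0,0]],[[0.0071,0.0349,0],[0,0,0]]])

```text
time_s: 4.42
ee_pos: [488.0, 246.8, 97.3]
ee_rot: [180.0, -0.0, -65.6]
force: [1.0, -0.9, -2.0]
gripper_width: 59.7
```

```bash
python3 look.py wrist w2 black:6 blue:101
```

```text
4.42 [488.  246.8  97.3] [180.   -0.  -65.6] 59.7
black [320. 261.] [424.5 219.5] [425.  220.7] [95.3 26.3] -65.6 -65.3
black [329. 312.] [326.9 178.9] [342.4 188.7] [897.2 274.5] -65.5 -65.2
blue [324. 242.] [489.8 247.2] [493.7 248.9] [72.6 53.7] -66.3 -66.7
```

View pics/w2.png

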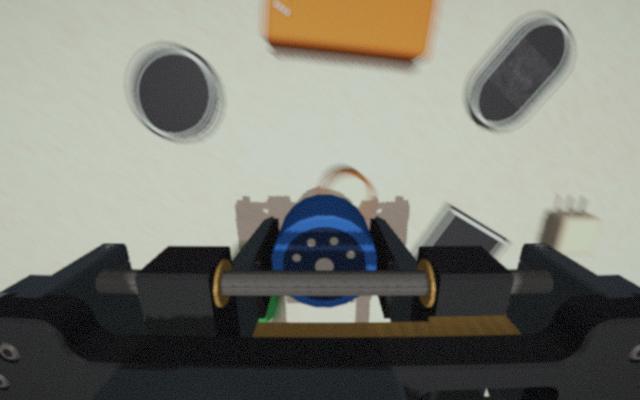

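Call:
drive_tool(motion=[[[0.005,0.025,0],[0,0,0]],[[0.005,0.025,0],[0,0,0]],[[0.005,0.025,0],[0,0,0]],[[0.002,0.015,0],[0,0,0]],[[0,0,0],[0,0,0]],[[0,0,0],[0,0,0]],[[0,0,0],[0,0,0]],[[0,0,0],[0,0,0]],[[0,0,0],[0,0,0]],[[0,0,0],[0,0,0]]])

```text
time_s: 5.3
ee_pos: [505.0, 334.1, 98.2]
ee_rot: [180.0, -0.0, -65.7]
force: [-0.4, -0.0, -3.5]
gripper_width: 59.3
```

```bash
python3 look.py wrist w3 black:6 dark:6 green:15;python3 look.py top t3 blue:100 black:6
```

```text
5.3 [505.  334.1  98.2] [180.   -0.  -65.7] 59.3
black [326. 262.] [442.  305.2] [442.6 304.4] [90.2 27.5] -65.6 -66.3
black [318. 313.] [342.6 266.7] [358.6 276.3] [899.7 275.3] -65.6 -65.4
black [555. 131.] [652.1 158.5] [657.9 161.3] [88.7 20.4] 3.3 -0.3
dark [321. 319.] [343.4 266.9] [359.1 276.5] [899.7 276.4] -65.6 -65.4
dark [266. 148.] [520.6 405.7] [519.8 405.8] [68.  64.6] 85.6 83.3
dark [588. 138.] [665.8 131.1] [665.7 131.1] [92.9 48.6] -14.0 -13.9
dark [560. 129.] [656.8 152.5] [661.9 156. ] [99.  31.7] 2.8 -1.3
green [323. 315.] [386.9 280.8] [387.9 280.3] [45.3 21.3] -65.7 -68.1
5.35 [505.  334.3  98.2] [-180.    -0.   -65.7] 59.9
black [ 14. 393.] [-48.3 831.3] [-45.6 834.1] [77.9 39.3] -88.3 -81.6
black [327. 390.] [-32.3  -0. ] [-27.5   0.4] [132.7  60.4] 89.4 89.4
black [299. 346.] [76.3 70.1] [80.8 74.6] [92.1 55. ] -57.3 -58.9
black [ 19. 337.] [ 98.6 826.6] [ 92.5 820.8] [120.9  56.7] -48.3 -49.7
black [ 15. 287.] [229.6 839.3] [229.  837.9] [88.2 26.8] -85.0 -84.0
black [224. 228.] [376.8 269.2] [378.2 267.1] [85.1 37.5] 52.3 49.3
black [ 12. 234.] [374.7 851.7
[... 333 characters left out ...]
ck [ 14. 147.] [618.3 859.8] [619.  861.7] [154.5  98.3] -0.3 7.5
black [201. 282.] [263.5 335.4] [321.1 273.9] [776.6 760.4] -90.0 33.3
black [275. 123.] [663.9 129.9] [664.2 130.1] [90.9 48. ] -11.3 -12.7
black [ 90. 171.] [544.8 653.8] [559.1 605.5] [284.3 257.9] -20.1 16.6
black [215.  66.] [834.4 292.6] [827.9 305.7] [131.5  51.9] -89.2 81.3
black [96. 61.] [856.7 636.3] [854.7 631.4] [94.8 69.2] -37.3 -35.3
black [627. 223.] [ 418.7 -790.4] [ 414.2 -767. ] [982.6 177. ] -5.0 -5.5
black [461.  63.] [ 832.7 -407.5] [ 853.1 -432.5] [228.4 169.4] -86.4 72.6
black [19. 65.] [859.5 865.5] [874.8 866.3] [214.9 107.5] -0.4 1.4
black [59. 32.] [961.3 766.6] [962.8 791.2] [258.6 118.4] 62.3 48.7
```

View pics/w3.png

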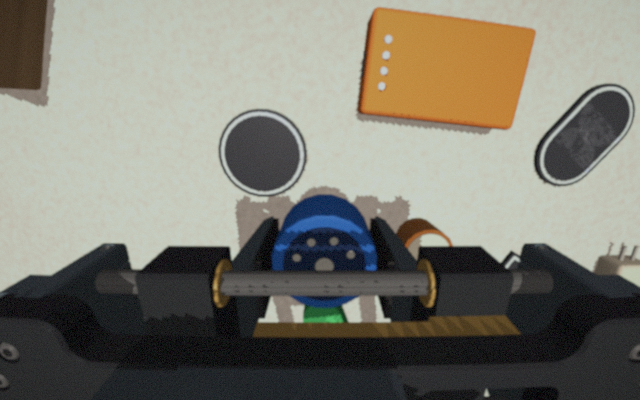

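The view at rest shows the round mat at (262,152) and the speaker held upright, with its grille centre at (324,264).

Run:
```python
from workcell import env
from h import *
p=env.camera_params("wrist"); print(cast(p,[(324,264)],132),env.state()["ee_pos"])
im=cv2.imread("pics/t3.png")[:,:,::-1].copy();M=masks(im)
for o in meas(env.camera_params("top"),M["blue"],111): print(o)
```

```text
[[506.99754194 335.02768774 132.        ]] [505.03498421 334.45419287  98.15335501]
(array([195., 183.]), array([487.8, 315.3]), array([488.6, 314.4]), array([25.7, 17.5]), -55.8, np.float64(-60.0))
(array([481.,  77.]), array([ 747. , -400.8]), array([ 746.3, -398.6]), array([194.8,  11.8]), -82.0, np.float64(-82.2))
```

Call:
drive_tool(motion=[[[0.0046,0.0195,0],[0,0,0]],[[0.005,0.025,0],[0,0,0]],[[0.005,0.025,0],[0,0,0]],[[0,0,-0.01],[0,0,0]],[[0,0,-0.02],[0,0,0]],[[0,0,-0.02],[0,0,0]],[[0,0,-0.015],[0,0,0]],[[0,0,-0.01],[0,0,0]],[[0,0,-0.005],[0,0,0]],[[0,0,0],[0,0,0]]])

```text
time_s: 6.23
ee_pos: [519.1, 403.9, 16.9]
ee_rot: [179.9, -0.0, -65.7]
force: [-0.6, 0.3, -2.3]
gripper_width: 59.8
```

Call:
drive_tool(motion=[[[0,0,-0.001],[0,0,0]],[[0,0,-0.001],[0,0,0]],[[0,0,-0.001],[0,0,0]],[[0,0,-0.0005],[0,0,0]],[[0,0,-0.0005],[0,0,0]],[[0,0,0],[0,0,0]],[[0,0,0],[0,0,0]],[[0,0,0],[0,0,0]],[[0,0,0],[0,0,0]],[[0,0,0],[0,0,0]]])

```text
time_s: 7.07
ee_pos: [519.8, 404.6, 14.3]
ee_rot: [-180.0, -0.0, -65.7]
force: [0.4, 0.4, 0.6]
gripper_width: 59.6
```

Call:
drive_tool(motion=[[[0,0,-0.0003],[0,0,0]],[[0,0,0],[0,0,0]],[[0,0,0],[0,0,0]],[[0,0,0],[0,0,0]],[[0,0,0],[0,0,0]],[[0,0,0.01],[0,0,0]],[[0,0,0.02],[0,0,0]],[[0,0,0.03],[0,0,0]],[[0,0,0.03],[0,0,0]],[[0,0,0.02],[0,0,0]]], claw=1)

```text
time_s: 7.9
ee_pos: [520.5, 405.2, 127.5]
ee_rot: [-179.8, 0.0, -65.7]
force: [0.7, 0.6, 1.5]
gripper_width: 91.2
```

Call:
drive_tool(motion=[[[-0.0241,-0.0221,0],[0,0,0.05]],[[-0.0241,-0.0221,0],[0,0,0.07]],[[-0.0241,-0.0221,0],[0,0,0.07]],[[-0.0241,-0.0221,0],[0,0,0.07]],[[-0.0241,-0.0221,0],[0,0,0.07]],[[-0.0241,-0.022,0],[0,0,0]],[[0,0,0],[0,0,0]],[[0,0,0],[0,0,0]],[[0,0,0],[0,0,0]],[[0,0,0],[0,0,0]]])

```text
time_s: 8.73
ee_pos: [376.4, 273.0, 124.3]
ee_rot: [-179.9, -0.0, -46.8]
force: [0.7, 0.0, 0.1]
gripper_width: 91.2
```

```bash
python3 look.py wrist w4 green:15 blue:27; python3 look.py top t4 blue:27 green:15|head -4
```

```text
8.73 [376.4 273.  124.3] [-179.9   -0.   -46.8] 91.2
green [325. 197.] [373.7 268.4] [373.6 268.6] [89.  39.9] 44.5 43.5
8.78 [376.2 273.  124.1] [-179.9   -0.   -46.8] 90.8
blue [171. 176.] [522.2 405.8] [525.  405.6] [67.4 57. ] -84.0 78.2
green [225. 235.] [364.3 261.4] [363.6 260.3] [46.9 40.6] 44.5 48.9
green [482.  46.] [ 871.4 -440. ] [ 871.6 -439.9] [197.2 130.2] -83.0 -82.9
```

View pics/w4.png

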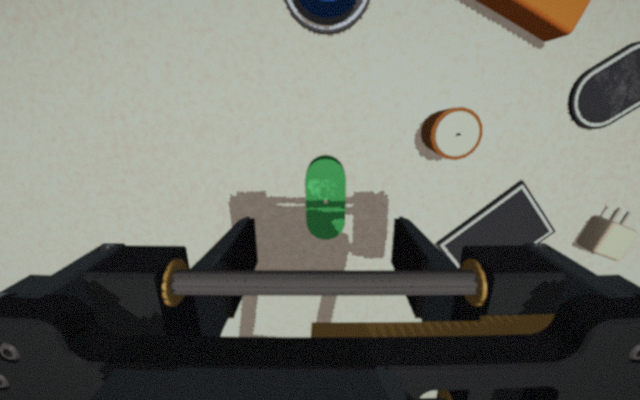

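View pics/t4.png

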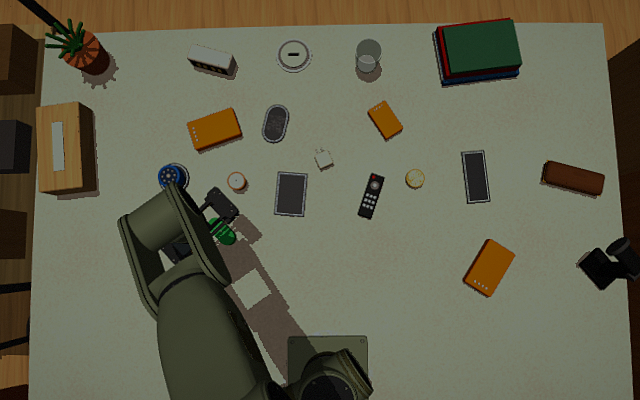

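The case is at (325,197), centred between the fingers. The candle is clear at (457,135), and the speaker stands on its mat at (173,176) in the top view. Descending to grasp the case.

Call:
drive_tool(motion=[[[-0.0005,-0.001,-0.015],[0,0,0]],[[0,0,-0.02],[0,0,0]],[[0,0,-0.02],[0,0,0]],[[0,0,-0.02],[0,0,0]],[[0,0,-0.02],[0,0,0]],[[0,0,-0.0145],[0,0,0]],[[0,0,-0.007],[0,0,0]],[[0,0,-0.003],[0,0,0]],[[0,0,0],[0,0,0]],[[0,0,0],[0,0,0]]])

```text
time_s: 9.67
ee_pos: [375.2, 271.5, 4.6]
ee_rot: [-179.9, -0.0, -46.8]
force: [0.3, 0.1, -0.3]
gripper_width: 90.9
```

Call:
drive_tool(motion=[[[0,0,0],[0,0,0]],[[0,0,0],[0,0,0]],[[0,0,0],[0,0,0]],[[0,0,0],[0,0,0]],[[0,0,0],[0,0,0]],[[0,0,0],[0,0,0]],[[0,0,0],[0,0,0]],[[0,0,0],[0,0,0]],[[0,0,0],[0,0,0]],[[0,0,0],[0,0,0]]], claw=0, force=15)

```text
time_s: 10.5
ee_pos: [374.5, 270.9, 4.2]
ee_rot: [180.0, -0.0, -46.7]
force: [0.9, -0.3, 0.4]
gripper_width: 40.1
```

Call:
drive_tool(motion=[[[0,0,0.01],[0,0,0]],[[0,0,0.02],[0,0,0]],[[0,0,0.025],[0,0,0]],[[0,0,0.025],[0,0,0]],[[0.014,-0.009,0.01],[0,0,-0.0696]],[[0.025,-0.0166,0],[0,0,-0.092]],[[0.025,-0.0166,0],[0,0,-0.092]],[[0.025,-0.0166,0],[0,0,-0.092]],[[0.025,-0.0166,0],[0,0,-0.092]],[[0.025,-0.0166,0],[0,0,-0.092]]])

```text
time_s: 11.33
ee_pos: [514.3, 178.0, 94.0]
ee_rot: [180.0, 0.0, -77.4]
force: [0.3, 0.1, -1.3]
gripper_width: 39.9
```

Call:
drive_tool(motion=[[[0.025,-0.0166,0],[0,0,-0.092]],[[0.025,-0.0166,0],[0,0,-0.092]],[[0.02,-0.0166,0],[0,0,-0.092]],[[0.006,-0.0007,0],[0,0,-0.092]],[[0,0,0],[0,0,-0.092]],[[0,0,0],[0,0,0]],[[0,0,0],[0,0,0]],[[0,0,0],[0,0,0]],[[0,0,0],[0,0,0]],[[0,0,0],[0,0,0]]])

```text
time_s: 12.17
ee_pos: [589.1, 128.8, 94.2]
ee_rot: [180.0, -0.0, -103.4]
force: [-0.5, 0.4, -1.1]
gripper_width: 40.0
```

```bash
python3 look.py wrist w5 dark:6 green:105; python3 look.py top t5 blue:27 black:6|grep -E "blue|2[0-9]{2}.*[0-9] 1[0-9]{2}\.\]"
```

```text
12.17 [589.1 128.8  94.2] [ 180.    -0.  -103.4] 40.0
dark [343. 316.] [427.7 160.2] [447.1 170.9] [886.9 282.8] 76.8 79.0
dark [301. 156.] [635.1 138.7] [633.5 139.4] [47.1 25.5] 70.0 71.1
green [324. 232.] [600.3 125.8] [603.2 125.1] [60.8 45.5] -13.3 -14.0
blue [170. 177.] [520.1 405.1] [520.1 404.9] [69.7 60.1] 64.0 61.6
```

View pics/w5.png

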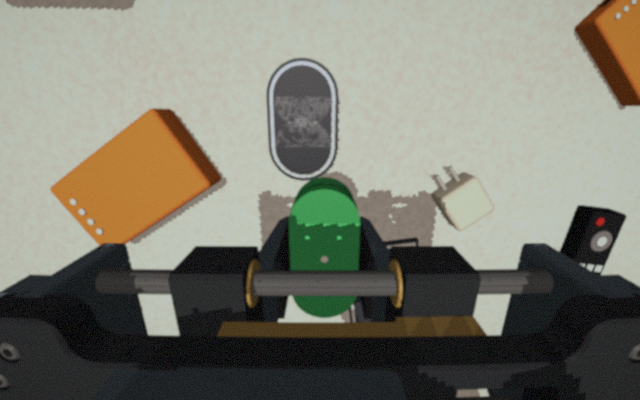

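The pill mat is at (302,119), parallel to the held case (top dot at (324,259)).

```bash
cat > pad.py <<'E'
import sys
from workcell import env
from h import *
# pad.py cam img x0 y0 x1 y1 : dark non-table pixels filled in ROI -> whole pad at z=6
cam,f,x0,y0,x1,y1=sys.argv[1],sys.argv[2],*map(int,sys.argv[3:7])
im=cv2.imread(f)[:,:,::-1].copy(); p=env.camera_params(cam)
g=cv2.cvtColor(im,cv2.COLOR_RGB2GRAY); t=int(sys.argv[7]) if len(sys.argv)>7 else 110
m=np.zeros(g.shape,np.uint8); m[y0:y1,x0:x1]=(g[y0:y1,x0:x1]<t)
m=cv2.morphologyEx(m,cv2.MORPH_CLOSE,np.ones((3,3)))
cs,_=cv2.findContours(m,cv2.RETR_LIST,cv2.CHAIN_APPROX_NONE)
for c in cs:
    mm=np.zeros(g.shape,np.uint8); cv2.drawContours(mm,[c],-1,1,-1)
    for o in meas(p,mm,6): print(*o)
E
python3 pad.py wrist pics/w5.png 255 45 350 175
python3 - <<'E'
from workcell import env
from h import *
p=env.camera_params("wrist"); print(cast(p,[(324,259)],120),env.state()["ee_pos"])
E
```

```text
[302. 119.] [665.7 130.4] [665.8 130.5] [93.4 50. ] -13.0 -13.6
[302. 112.] [666.7 129.9] [667.9 129.4] [99.9 62.6] -13.6 -13.4
[[589.86813246 128.27413809 120.        ]] [589.29876699 128.71928588  94.30437448]
```

Call:
drive_tool(motion=[[[0.0205,0.0005,0],[0,0,0]],[[0.03,0.0005,0],[0,0,0]],[[0.025,0.0005,0],[0,0,0]],[[0,0,-0.01],[0,0,0]],[[0,0,-0.02],[0,0,0]],[[0,0,-0.02],[0,0,0]],[[0,0,-0.015],[0,0,0]],[[0,0,-0.01],[0,0,0]],[[0,0,-0.004],[0,0,0]],[[0,0,-0.001],[0,0,0]]])

```text
time_s: 13.1
ee_pos: [664.3, 130.0, 13.4]
ee_rot: [179.9, -0.0, -103.4]
force: [0.8, -0.2, -0.9]
gripper_width: 39.9
```

Call:
drive_tool(motion=[[[0,0,-0.001],[0,0,0]],[[0,0,-0.001],[0,0,0]],[[0,0,-0.001],[0,0,0]],[[0,0,-0.0005],[0,0,0]],[[0,0,-0.0005],[0,0,0]],[[0,0,0],[0,0,0]],[[0,0,0],[0,0,0]],[[0,0,0],[0,0,0]],[[0,0,0],[0,0,0]],[[0,0,0],[0,0,0]]])

```text
time_s: 13.93
ee_pos: [665.0, 130.0, 10.2]
ee_rot: [-180.0, -0.0, -103.5]
force: [0.3, 0.4, -0.0]
gripper_width: 39.8
```

Call:
drive_tool(motion=[[[0,0,-0.0003],[0,0,0]],[[0,0,-0.0003],[0,0,0]],[[0,0,0],[0,0,0]],[[0,0,0],[0,0,0]],[[0,0,0],[0,0,0]],[[0,0,0],[0,0,0]],[[0,0,0],[0,0,0]],[[0,0,0],[0,0,0]],[[0,0,0],[0,0,0]],[[0,0,0],[0,0,0]]])

```text
time_s: 14.77
ee_pos: [665.0, 130.0, 10.2]
ee_rot: [-180.0, 0.0, -103.5]
force: [-2.3, -0.4, 6.0]
gripper_width: 40.0
```

Call:
drive_tool(motion=[[[0,0,0],[0,0,0]],[[0,0,0],[0,0,0]],[[0,0,0],[0,0,0]],[[0,0,0],[0,0,0]],[[0,0,0.005],[0,0,0]],[[0,0,0.015],[0,0,0]],[[0,0,0.03],[0,0,0]],[[0,0,0.03],[0,0,0]],[[0,0,0.03],[0,0,0]],[[-0.01,-0.01,0],[0,0,0]]], claw=1)

```text
time_s: 15.6
ee_pos: [660.4, 122.0, 127.0]
ee_rot: [-179.2, 0.4, -103.4]
force: [1.4, 0.4, 0.0]
gripper_width: 91.0
```

Call:
drive_tool(motion=[[[-0.0093,-0.0122,0],[0,0,-0.008]],[[-0.0245,-0.0307,0],[0,0,-0.02]],[[-0.0245,-0.0307,0],[0,0,-0.02]],[[-0.0245,-0.0307,0],[0,0,-0.02]],[[-0.0245,-0.0307,0],[0,0,-0.02]],[[-0.0245,-0.0307,0],[0,0,-0.02]],[[-0.0245,-0.0307,0],[0,0,0]],[[-0.0245,-0.0307,0],[0,0,0]],[[-0.0122,-0.0154,0],[0,0,0]],[[0,0,0],[0,0,0]]])

```text
time_s: 16.43
ee_pos: [459.3, -124.8, 120.0]
ee_rot: [179.9, -0.1, -109.9]
force: [-0.0, 0.8, -0.0]
gripper_width: 91.3
```

Call:
drive_tool(motion=[[[0,0,0],[0,0,0]],[[0,0,0],[0,0,0]],[[0,0,0],[0,0,0]],[[0,0,0],[0,0,0]],[[0,0,0],[0,0,0]],[[0,0,0],[0,0,0]],[[0,0,0],[0,0,0]],[[0,0,0],[0,0,0]],[[0,0,0],[0,0,0]],[[0,0,0],[0,0,0]]])

```text
time_s: 17.27
ee_pos: [462.0, -122.5, 119.5]
ee_rot: [180.0, -0.0, -109.6]
force: [-0.7, -0.2, -0.6]
gripper_width: 91.2
```

```bash
python3 look.py wrist w6 black:11; python3 look.py top t6 blue:27 green:21
```

```text
17.27 [ 462.  -122.5  119.5] [ 180.    -0.  -109.6] 91.2
black [307. 320.] [291.8 -49.1] [317.1 -61.4] [956.6 323.2] 70.6 69.8
black [323. 192.] [ 460.9 -120.8] [ 461.  -120.7] [117.5  36.7] -19.8 -20.0
black [22. 85.] [659.  123.4] [660.4 120.4] [89.7 43. ] -23.2 -20.0
black [47. 89.] [652.3 102.9] [653.7 100.8] [96.  20.9] -18.4 -17.3
black [578.  25.] [ 534.1 -398.4] [ 533.4 -397.4] [70.4 45.1] 6.3 29.6
17.32 [ 462.  -122.5  119.6] [-180.    -0.  -109.6] 91.2
blue [172. 177.] [519.9 405.1] [520.3 404.4] [69.8 59.1] 75.0 62.7
green [274. 120.] [668.  130.1] [668.5 129.8] [85.8 41.1] -12.9 -13.2
green [482.  46.] [ 868.8 -438.3] [ 869. -438.] [196.  129.4] -83.1 -82.8
```

View pics/w6.png

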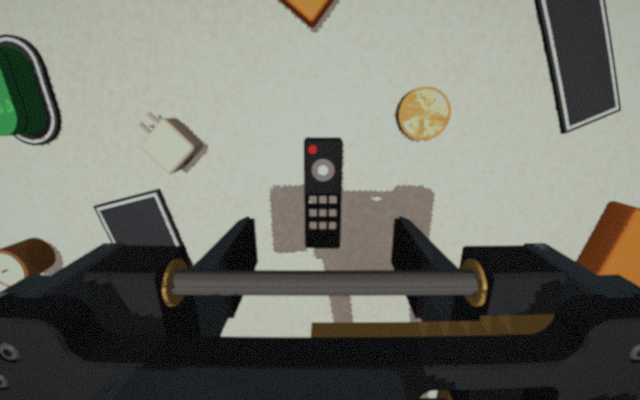

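View pics/t6.png

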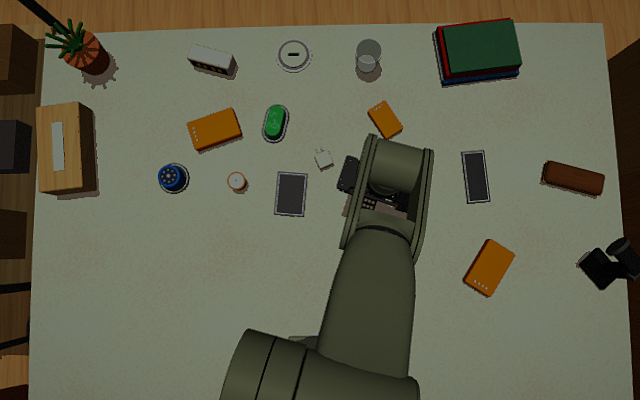

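The remote is at (323,192), centred between the fingers and aligned. The top view shows the case on its mat at (274,122) and the speaker on its mat at (172,177). I'll zoom in on both.

```bash
python3 - <<'E'
import cv2,numpy as np
from workcell import env
from h import *
im=cv2.imread("pics/t6.png"); 
a=cv2.resize(im[150:205,140:205],None,fx=6,fy=6,interpolation=cv2.INTER_CUBIC);b=cv2.resize(im[95:150,240:305],None,fx=6,fy=6,interpolation=cv2.INTER_CUBIC)
cv2.imwrite("pics/z6.png",cv2.convertScaleAbs(np.hstack([a,b]),alpha=1.6))
E
python3 pad.py top pics/t6.png 255 95 295 150 75
```

```text
[273. 125.] [659.8 135.3] [660.3 136.3] [40.8 24.9] 88.8 83.1
[275. 124.] [662.8 129.4] [662.7 129.3] [106.5  63.5] -13.7 -12.6
```

View pics/z6.png

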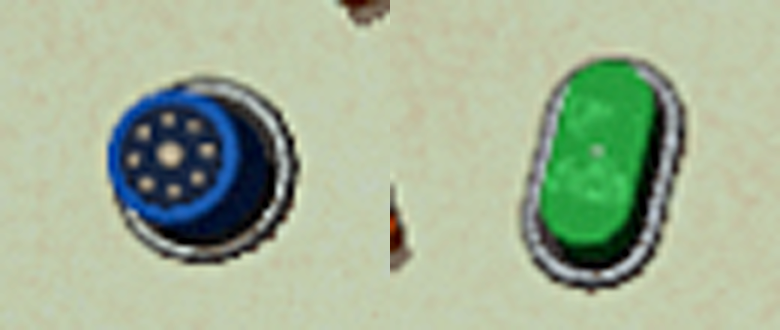

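Call:
drive_tool(motion=[[[-0.0005,0.0005,-0.015],[0,0,0]],[[0,0,-0.02],[0,0,0]],[[0,0,-0.02],[0,0,0]],[[0,0,-0.02],[0,0,0]],[[0,0,-0.02],[0,0,0]],[[0,0,-0.0115],[0,0,0]],[[0,0,-0.007],[0,0,0]],[[0,0,-0.003],[0,0,0]],[[0,0,0],[0,0,0]],[[0,0,0],[0,0,0]]])

```text
time_s: 18.2
ee_pos: [462.1, -122.2, 3.6]
ee_rot: [-179.9, -0.0, -109.6]
force: [0.5, 0.2, -0.8]
gripper_width: 90.9
```

Call:
drive_tool(motion=[[[0,0,0],[0,0,0]],[[0,0,0],[0,0,0]],[[0,0,0],[0,0,0]],[[0,0,0],[0,0,0]],[[0,0,0],[0,0,0]],[[0,0,0],[0,0,0]],[[0,0,0],[0,0,0]],[[0,0,0],[0,0,0]],[[0,0,0],[0,0,0]],[[0,0,0],[0,0,0]]], claw=0, force=20)

```text
time_s: 19.03
ee_pos: [461.5, -121.9, 3.1]
ee_rot: [180.0, 0.0, -109.6]
force: [-0.7, 0.0, 0.4]
gripper_width: 37.7
```

Call:
drive_tool(motion=[[[0,0,0.01],[0,0,0]],[[0,0,0.02],[0,0,0]],[[0,0,0.025],[0,0,0]],[[0,0,0.025],[0,0,0]],[[-0.002,-0.015,0.01],[0,0,0.0136]],[[-0.004,-0.03,0],[0,0,0.05]],[[-0.004,-0.03,0],[0,0,0.05]],[[-0.004,-0.03,0],[0,0,0.05]],[[-0.004,-0.03,0],[0,0,0.05]],[[-0.004,-0.03,0],[0,0,0.05]]])

```text
time_s: 19.87
ee_pos: [438.8, -288.2, 92.8]
ee_rot: [180.0, 0.0, -94.4]
force: [0.2, 0.6, -1.7]
gripper_width: 38.2
```

Call:
drive_tool(motion=[[[-0.004,-0.03,0],[0,0,0.05]],[[-0.004,-0.03,0],[0,0,0.05]],[[-0.004,-0.03,0],[0,0,0.05]],[[-0.0025,-0.027,0],[0,0,0]],[[0,0,0],[0,0,0]],[[0,0,0],[0,0,0]],[[0,0,0],[0,0,0]],[[0,0,0],[0,0,0]],[[0,0,0],[0,0,0]],[[0,0,0],[0,0,0]]])

```text
time_s: 20.7
ee_pos: [425.2, -403.0, 93.2]
ee_rot: [180.0, 0.0, -85.9]
force: [-0.6, 0.8, -2.0]
gripper_width: 38.0
```

```bash
python3 look.py wrist w7 black:6
python3 - <<'E'
from workcell import env
from h import *
p=env.camera_params("top"); print(cast(p,[(168,175)],48),cast(p,[(274.4,119.6)],36))
E
```

```text
20.7 [ 425.2 -403.    93.2] [180.    0.  -85.9] 38.0
black [324. 309.] [ 300.5 -412.6] [ 300.5 -412.5] [60.8 33.3] -85.8 -85.2
black [314. 310.] [ 268.3 -409.3] [ 304.7 -403.5] [883.  335.1] -85.7 -85.3
[[520.59146153 404.28285429  48.        ]] [[665.21134025 127.67015258  36.        ]]
```

View pics/w7.png

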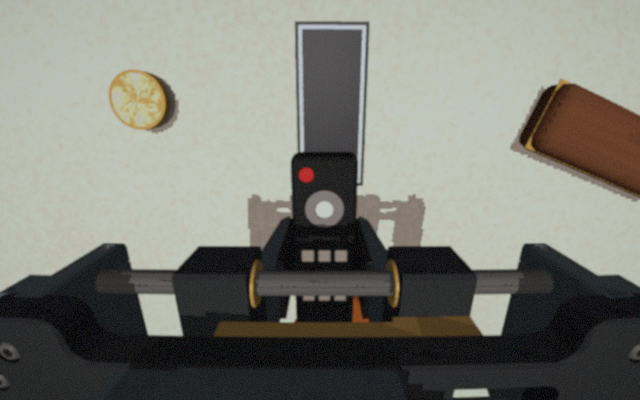

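The remote is held at (325,190), and the narrow mat is ahead with far corners at (296,22) and (368,22) and a near-right corner at (362,185). I'll compute the offset from these.

Run:
```python
import cv2
im=cv2.imread("pics/w7.png"); cv2.imwrite("pics/z7.png",cv2.resize(im[10:240,270:390],None,fx=2.6,fy=2.6,interpolation=cv2.INTER_CUBIC))
from workcell import env
from h import *
p=env.camera_params("wrist")
c=cast(p,[(296,22),(368.5,22),(362,185)],6)[:,:2]; print(c, np.linalg.norm(c[0]-c[1]),np.linalg.norm(c[1]-c[2]),(c[0]+c[2])/2, np.degrees(np.arctan2(*(c[1]-c[2])[::-1])))
r=cast(p,[(292.5,156),(355.5,156)],112)[:,:2]; print(r,np.linalg.norm(r[0]-r[1]))
u=np.array([np.cos(np.radians(4)),np.sin(np.radians(4))]); print("remote c", r.mean(0)-58*u, env.state()["ee_pos"])
```

```text
[[ 577.40136734 -369.31199233]
 [ 581.79989363 -428.72678229]
 [ 443.76000517 -438.40702616]] 59.577380766618596 138.37889263621253 [ 510.58068625 -403.85950925] 4.011381168943016
[[ 483.37006338 -382.08062934]
 [ 485.86376898 -416.27962325]] 34.28979078354317
remote c [ 426.75820126 -403.22600177] [ 425.22779722 -403.22518636   93.22452604]
```

View pics/z7.png

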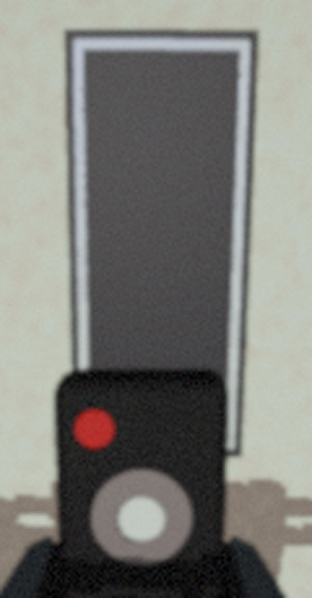

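Call:
drive_tool(motion=[[[0.0243,-0.0006,0],[0,0,0]],[[0.035,0,0],[0,0,0]],[[0.025,0,0],[0,0,0]],[[0,0,-0.01],[0,0,0]],[[0,0,-0.02],[0,0,0]],[[0,0,-0.02],[0,0,0]],[[0,0,-0.015],[0,0,0]],[[0,0,-0.01],[0,0,0]],[[0,0,-0.004],[0,0,0]],[[0,0,-0.001],[0,0,0]]])

```text
time_s: 21.58
ee_pos: [508.8, -404.2, 12.4]
ee_rot: [179.9, 0.0, -85.9]
force: [0.3, -0.2, -1.7]
gripper_width: 38.1
```

Call:
drive_tool(motion=[[[0,0,-0.001],[0,0,0]],[[0,0,-0.001],[0,0,0]],[[0,0,-0.001],[0,0,0]],[[0,0,-0.0005],[0,0,0]],[[0,0,-0.0005],[0,0,0]],[[0,0,0],[0,0,0]],[[0,0,0],[0,0,0]],[[0,0,0],[0,0,0]],[[0,0,0],[0,0,0]],[[0,0,0],[0,0,0]]])

```text
time_s: 22.42
ee_pos: [509.3, -404.6, 9.1]
ee_rot: [-180.0, -0.0, -85.9]
force: [0.9, 0.6, -1.7]
gripper_width: 38.0
```

Call:
drive_tool(motion=[[[0,0,-0.0003],[0,0,0]],[[0,0,-0.0003],[0,0,0]],[[0,0,0],[0,0,0]],[[0,0,0],[0,0,0]],[[0,0,0],[0,0,0]],[[0,0,0],[0,0,0]],[[0,0,0],[0,0,0]],[[0,0,0],[0,0,0]],[[0,0,0],[0,0,0]],[[0,0,0],[0,0,0]]])

```text
time_s: 23.25
ee_pos: [509.3, -404.6, 9.1]
ee_rot: [-180.0, -0.0, -85.9]
force: [-2.0, 0.4, 5.1]
gripper_width: 37.7
```

Contact confirmed at +5 N. Releasing and lifting.

Call:
drive_tool(motion=[[[0,0,0],[0,0,0]],[[0,0,0],[0,0,0]],[[0,0,0],[0,0,0]],[[0,0,0],[0,0,0]],[[0,0,0.005],[0,0,0]],[[0,0,0.015],[0,0,0]],[[0,0,0.03],[0,0,0]],[[0,0,0.03],[0,0,0]],[[0,0,0.03],[0,0,0]],[[0,0,0],[0,0,0]]], claw=1)

```text
time_s: 24.08
ee_pos: [512.5, -407.2, 125.7]
ee_rot: [-179.5, -0.5, -85.9]
force: [1.1, -1.2, 0.6]
gripper_width: 91.6
```

```bash
python3 look.py wrist w8 black:17
```

```text
24.08 [ 512.5 -407.2  125.7] [-179.5   -0.5  -85.9] 91.6
black [335. 320.] [ 325.9 -423.4] [ 344.1 -420.7] [946.3 288.9] -86.5 -86.2
black [319. 196.] [ 507.9 -403.9] [ 509.4 -403.3] [119.9  45.3] 3.9 3.0
```

View pics/w8.png

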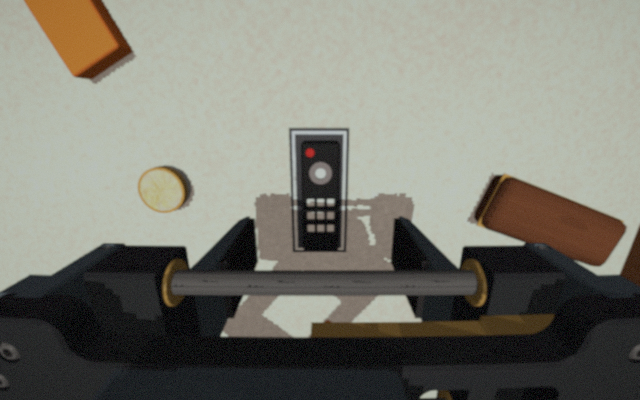

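The remote sits centred and aligned inside its outline at (320,195). Now the bank.

Call:
drive_tool(motion=[[[0.0098,0.0147,0],[0,0,0.058]],[[0.0198,0.0297,0],[0,0,0.06]],[[0.0198,0.0297,0],[0,0,0.06]],[[0.0198,0.0297,0],[0,0,0.06]],[[0.0198,0.0297,0],[0,0,0.06]],[[0.0198,0.0297,0],[0,0,0.06]],[[0.0198,0.0297,0],[0,0,0.06]],[[0.0198,0.0297,0],[0,0,0.06]],[[0.0099,0.0147,0],[0,0,0]],[[0,0,0],[0,0,0]]])

```text
time_s: 24.97
ee_pos: [669.0, -163.5, 117.1]
ee_rot: [180.0, 0.1, -58.4]
force: [0.1, 1.0, 0.1]
gripper_width: 91.3
```

Call:
drive_tool(motion=[[[0,0,0],[0,0,0]],[[0,0,0],[0,0,0]],[[0,0,0],[0,0,0]],[[0,0,0],[0,0,0]],[[0,0,0],[0,0,0]],[[0,0,0],[0,0,0]],[[0,0,0],[0,0,0]],[[0,0,0],[0,0,0]],[[0,0,0],[0,0,0]],[[0,0,0],[0,0,0]]])

```text
time_s: 25.8
ee_pos: [667.6, -167.3, 118.5]
ee_rot: [180.0, -0.0, -58.6]
force: [-0.3, 0.1, -0.3]
gripper_width: 91.0
```

```bash
python3 look.py wrist w9 orange:12; python3 look.py top t9 black:28 | grep "47[0-9]\. *1"
```

```text
25.8 [ 667.6 -167.3  118.5] [180.   -0.  -58.6] 91.0
orange [321. 194.] [ 664.8 -165.8] [ 664.9 -165.7] [94.2 54.9] 31.3 31.3
black [477. 177.] [ 506.4 -399.9] [ 506.7 -399.8] [122.6  52.3] 3.9 4.1
```

View pics/w9.png

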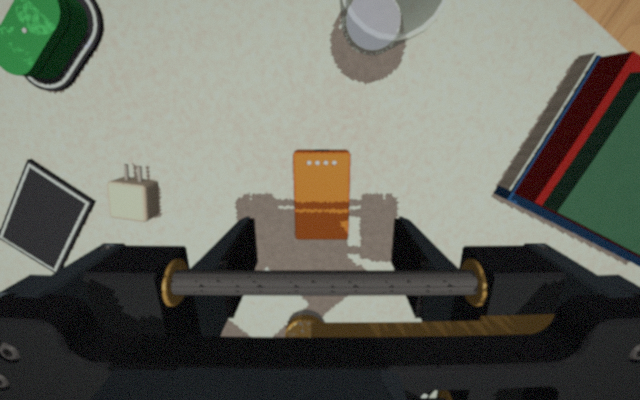

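The bank is at (321,194), aligned between the fingers. Descending.

Call:
drive_tool(motion=[[[-0.001,0.0005,-0.015],[0,0,0]],[[0,0,-0.02],[0,0,0]],[[0,0,-0.02],[0,0,0]],[[0,0,-0.02],[0,0,0]],[[0,0,-0.02],[0,0,0]],[[0,0,-0.0105],[0,0,0]],[[0,0,-0.007],[0,0,0]],[[0,0,-0.003],[0,0,0]],[[0,0,0],[0,0,0]],[[0,0,0],[0,0,0]]])

```text
time_s: 26.73
ee_pos: [667.4, -167.0, 4.0]
ee_rot: [-179.9, -0.1, -58.6]
force: [-0.9, -0.0, 0.0]
gripper_width: 91.4
```

Call:
drive_tool(motion=[[[0,0,0],[0,0,0]],[[0,0,0],[0,0,0]],[[0,0,0],[0,0,0]],[[0,0,0],[0,0,0]],[[0,0,0],[0,0,0]],[[0,0,0],[0,0,0]],[[0,0,0],[0,0,0]],[[0,0,0],[0,0,0]],[[0,0,0],[0,0,0]],[[0,0,0],[0,0,0]]], claw=0, force=28)

```text
time_s: 27.57
ee_pos: [666.4, -166.5, 3.2]
ee_rot: [180.0, 0.0, -58.6]
force: [-1.6, 2.0, 3.6]
gripper_width: 56.0
```

Call:
drive_tool(motion=[[[0,0,0.01],[0,0,0]],[[0,0,0.02],[0,0,0]],[[0,0,0.025],[0,0,0]],[[0,0,0.025],[0,0,0]],[[-0.0117,0.011,0.01],[0,0,-0.029]],[[-0.0233,0.022,0],[0,0,-0.06]],[[-0.0233,0.022,0],[0,0,-0.06]],[[-0.0233,0.022,0],[0,0,-0.06]],[[-0.0233,0.022,0],[0,0,-0.06]],[[-0.0233,0.022,0],[0,0,-0.06]]])

```text
time_s: 28.4
ee_pos: [537.3, -45.3, 93.1]
ee_rot: [-180.0, -0.0, -77.6]
force: [0.4, 1.1, -2.6]
gripper_width: 55.7
```

Call:
drive_tool(motion=[[[-0.0233,0.022,0],[0,0,-0.06]],[[-0.0233,0.022,0],[0,0,-0.06]],[[-0.0233,0.022,0],[0,0,-0.06]],[[-0.0233,0.022,0],[0,0,-0.06]],[[-0.0233,0.022,0],[0,0,-0.05]],[[-0.0233,0.022,0],[0,0,-0.03]],[[-0.012,0.0105,0],[0,0,0]],[[0,0,0],[0,0,0]],[[0,0,0],[0,0,0]],[[0,0,0],[0,0,0]]])

```text
time_s: 29.23
ee_pos: [387.9, 96.5, 93.4]
ee_rot: [-179.9, 0.0, -95.7]
force: [0.8, 0.5, -2.6]
gripper_width: 56.0
```

Call:
drive_tool(motion=[[[0,0,0],[0,0,0]],[[0,0,0],[0,0,0]],[[0,0,0],[0,0,0]],[[0,0,0],[0,0,0]],[[0,0,0],[0,0,0]],[[0,0,0],[0,0,0]],[[0,0,0],[0,0,0]],[[0,0,0],[0,0,0]],[[0,0,0],[0,0,0]],[[0,0,0],[0,0,0]]])

```text
time_s: 30.07
ee_pos: [386.6, 96.7, 93.0]
ee_rot: [-180.0, -0.0, -95.7]
force: [0.9, 0.7, -1.6]
gripper_width: 55.6
```

```bash
python3 look.py wrist w10 dark:6 orange:108
```

```text
30.07 [386.6  96.7  93. ] [-180.    -0.   -95.7] 55.6
dark [322. 320.] [218.2 119.3] [236.2 119.8] [882.3 271. ] 84.5 84.7
dark [327. 142.] [439.7  90.6] [442.5  93.2] [64.3 39.7] 84.3 -84.8
dark [ 15. 100.] [510.  375.6] [509.3 373.7] [73.8 25.4] -23.1 -23.0
orange [324. 222.] [404.2  94.6] [404.8  94.6] [63.2 57.5] -5.7 -6.0
```

View pics/w10.png

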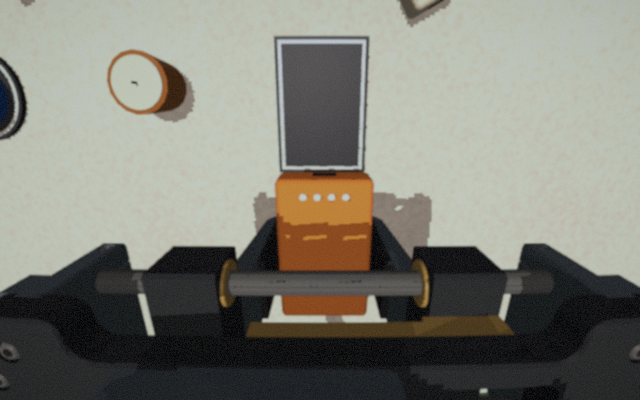

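The broad mat is fully visible, spanning (275–369, 37–173), and parallel to the held bank. Measuring the offset.

```bash
python3 - <<'E'
import cv2
im=cv2.imread("pics/w10.png"); cv2.imwrite("pics/z10.png",cv2.resize(im[25:225,255:395],None,fx=3,fy=3,interpolation=cv2.INTER_CUBIC))
E
python3 pad.py wrist pics/w10.png 265 30 380 168
python3 - <<'E'
from workcell import env
from h import *
p=env.camera_params("wrist")
c=cast(p,[(275,37),(369,37),(366,172),(279,171.5)],6)[:,:2]; print(c.round(1),c.mean(0))
r=cast(p,[(276,179),(372,179)],114)[:,:2]; u=np.array([np.cos(np.radians(-5.8)),np.sin(np.radians(-5.8))]); print(r,np.linalg.norm(r[0]-r[1]),"c",r.mean(0)-46*u)
E
```

```text
[321. 103.] [472.8  90.1] [472.8  90.1] [102.4  66.5] -5.7 -6.1
[327.  77.] [483.3  86. ] [474.5  89.8] [109.6  78.4] -5.7 17.6
[[532.9 122.8]
 [525.2  45.1]
 [411.1  54.4]
 [419.7 135.6]] [472.23004381  89.47016929]
[[436.18354921 117.97245911]
 [430.96040304  65.4858541 ]] 52.745852551340754 c [387.80746352  96.37774628]
```

View pics/z10.png

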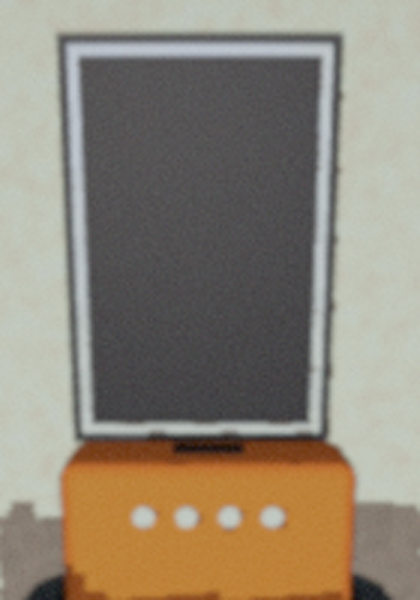

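Call:
drive_tool(motion=[[[0.025,-0.0022,0],[0,0,0]],[[0.035,-0.003,0],[0,0,0]],[[0.025,-0.002,0],[0,0,0]],[[0,0,-0.01],[0,0,0]],[[0,0,-0.02],[0,0,0]],[[0,0,-0.02],[0,0,0]],[[0,0,-0.015],[0,0,0]],[[0,0,-0.01],[0,0,0]],[[0,0,-0.004],[0,0,0]],[[0,0,-0.001],[0,0,0]]])

```text
time_s: 30.95
ee_pos: [471.1, 89.4, 12.2]
ee_rot: [179.9, -0.0, -95.7]
force: [1.3, -0.6, -3.2]
gripper_width: 55.8
```

Call:
drive_tool(motion=[[[0,0,-0.001],[0,0,0]],[[0,0,-0.001],[0,0,0]],[[0,0,-0.001],[0,0,0]],[[0,0,-0.0005],[0,0,0]],[[0,0,-0.0005],[0,0,0]],[[0,0,0],[0,0,0]],[[0,0,0],[0,0,0]],[[0,0,0],[0,0,0]],[[0,0,0],[0,0,0]],[[0,0,0],[0,0,0]]])

```text
time_s: 31.78
ee_pos: [471.7, 89.5, 9.2]
ee_rot: [-180.0, -0.0, -95.7]
force: [0.5, -1.4, -0.6]
gripper_width: 56.2
```

Call:
drive_tool(motion=[[[0,0,-0.0003],[0,0,0]],[[0,0,-0.0002],[0,0,0]],[[0,0,0],[0,0,0]],[[0,0,0],[0,0,0]],[[0,0,0],[0,0,0]],[[0,0,0],[0,0,0]],[[0,0,0],[0,0,0]],[[0,0,0],[0,0,0]],[[0,0,0],[0,0,0]],[[0,0,0],[0,0,0]]])

```text
time_s: 32.62
ee_pos: [471.7, 89.5, 9.1]
ee_rot: [-180.0, 0.0, -95.7]
force: [-1.0, -1.1, 5.3]
gripper_width: 55.6
```

Call:
drive_tool(motion=[[[0,0,0],[0,0,0]],[[0,0,0],[0,0,0]],[[0,0,0],[0,0,0]],[[0,0,0],[0,0,0]],[[0,0,0.005],[0,0,0]],[[0,0,0.015],[0,0,0]],[[0,0,0.03],[0,0,0]],[[0,0,0.03],[0,0,0]],[[0,0,0.03],[0,0,0]],[[0,0,0],[0,0,0]]], claw=1)

```text
time_s: 33.45
ee_pos: [475.5, 90.2, 124.2]
ee_rot: [-179.3, 0.2, -95.7]
force: [0.8, 0.0, -0.1]
gripper_width: 91.6
```

Call:
drive_tool(motion=[[[0,0,0],[0,0,0]],[[0,0,0.01],[0,0,0]],[[0,0,0.02],[0,0,0]],[[0,0,0.02],[0,0,0]],[[0,0,0],[0,0,0]],[[0,0,0],[0,0,0]],[[0,0,0],[0,0,0]],[[0,0,0],[0,0,0]],[[0,0,0],[0,0,0]],[[0,0,0],[0,0,0]]])

```text
time_s: 34.28
ee_pos: [471.1, 89.4, 167.6]
ee_rot: [179.9, -0.0, -95.7]
force: [-0.3, 0.3, 0.5]
gripper_width: 91.2
```

```bash
python3 look.py wrist w11 orange:18 green:21
```

```text
34.28 [471.1  89.4 167.6] [179.9  -0.  -95.7] 91.2
orange [324. 182.] [471.   89.4] [471.1  89.5] [95.  58.7] -5.7 -6.0
orange [126.  53.] [645.5 298.7] [650.  295.3] [140.7  89.7] -71.1 -84.7
green [265.  23.] [646.9 133.7] [644.4 134.2] [46.1 45. ] 83.6 53.0
```

View pics/w11.png

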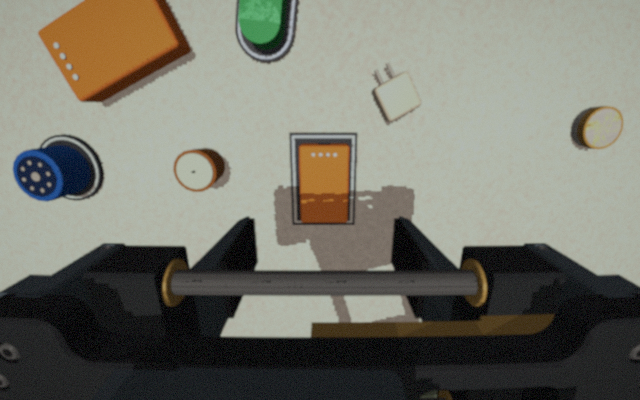

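The bank is inside its outline at (324,180). Now I move up to one viewpoint that covers the speaker, the case and the bank together.

Call:
drive_tool(motion=[[[0.004,0.015,0.01],[0,0,0]],[[0.007,0.025,0.012],[0,0,0]],[[0.007,0.03,0.012],[0,0,0]],[[0.007,0.03,0.012],[0,0,0]],[[0.007,0.03,0.012],[0,0,0]],[[0.007,0.025,0.01],[0,0,0]],[[0.004,0.015,0.01],[0,0,0]],[[0,0,0],[0,0,0]],[[0,0,0],[0,0,0]],[[0,0,0],[0,0,0]]])

```text
time_s: 35.17
ee_pos: [513.9, 258.6, 245.6]
ee_rot: [179.9, -0.1, -95.7]
force: [-0.8, -0.6, 0.1]
gripper_width: 91.2
```

Call:
drive_tool(motion=[[[0,0,0],[0,0,0]],[[0,0,0],[0,0,0]],[[0,0,0],[0,0,0]],[[0,0,0],[0,0,0]],[[0,0,0],[0,0,0]],[[0,0,0],[0,0,0]],[[0,0,0],[0,0,0]],[[0,0,0],[0,0,0]],[[0,0,0],[0,0,0]],[[0,0,0],[0,0,0]]])

```text
time_s: 36.0
ee_pos: [514.6, 259.5, 246.5]
ee_rot: [180.0, -0.0, -95.7]
force: [-0.1, -0.6, -0.7]
gripper_width: 91.5
```

```bash
python3 look.py wrist w12 orange:30 green:36
```

```text
36.0 [514.6 259.5 246.5] [180.   -0.  -95.7] 91.5
orange [441. 187.] [475.9  94.1] [475.6  94.1] [91.3 58.8] -5.6 -4.7
orange [301.  62.] [648.5 292. ] [648.6 292. ] [125.3  77.2] -71.4 -71.4
green [413.  47.] [664.1 133.2] [664.5 133.2] [85.3 44.1] -13.4 -16.3
```

View pics/w12.png

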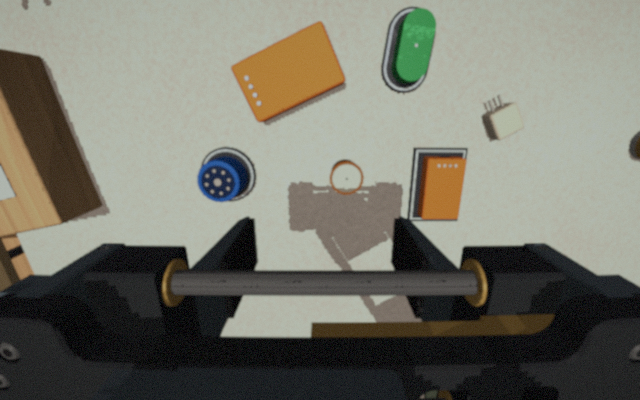

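Run:
```python
import cv2,numpy as np
im=cv2.imread("pics/w12.png"); R=lambda x,y,w,h:cv2.resize(im[y:y+h,x:x+w],(w*5,h*5),interpolation=cv2.INTER_CUBIC)
a=R(190,140,75,68);b=R(375,0,70,100)
c=np.zeros((500,800,3),np.uint8);c[:340,:375]=a;c[:500,400:750]=b
cv2.imwrite("pics/z12.png",c)
cv2.imwrite("pics/z12b.png",cv2.resize(im[140:230,400:480],None,fx=6,fy=6,interpolation=cv2.INTER_CUBIC))
```

```text
(no output)
```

View pics/z12.png

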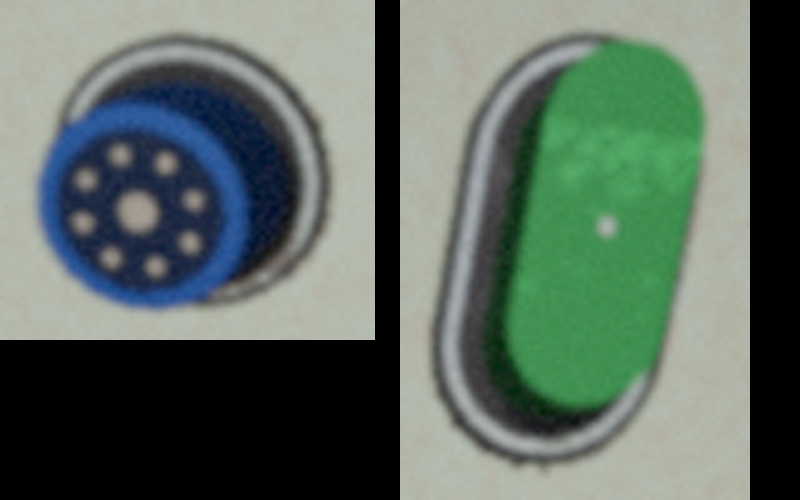

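View pics/z12b.png

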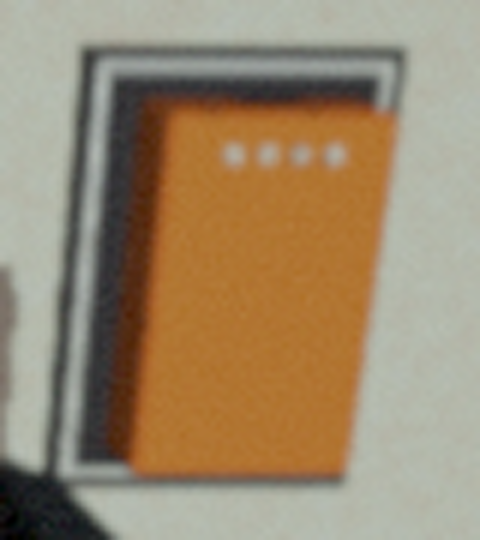

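Run:
```python
from workcell import env
from h import *
p=env.camera_params("wrist")
def C(pts,o,s,z): return cast(p,np.array(pts,float)/s+np.array(o)-.4,z)[:,:2]
# speaker
P=C([(180,35),(329,178),(284,71),(318,125),(295,262),(120,48),(222,304)],(190,140),5,6)
A=np.c_[2*P,np.ones(len(P))]; s=np.linalg.lstsq(A,(P**2).sum(1),rcond=None)[0]; print("pad spk",s[:2],np.sqrt(s[2]+s[:2]@s[:2]))
T=C([(40,195),(249,215),(155,308),(130,100)],(190,140),5,48)
print("spk",C([(138,212)],(190,140),5,48),(T[0]+T[1])/2,(T[2]+T[3])/2)
# case
a=np.radians(-13.5);u=np.array([np.cos(a),np.sin(a)]);v=np.array([-u[1],u[0]])
off=lambda q:[(x-400,y) for x,y in q]
P=C(off([(595,35),(540,463),(470,200),(440,330)]),(375,0),5,6)
print("ext",P@u,P@v, "len",(P[0]-P[1])@u)
c=((P[0]+P[1])@u/2)*u+((P[2]+P[3])@v/2-32)*v; print("pad case",c)
T=C(off([(630,40),(580,410),(540,165),(703,125),(508,320),(665,320)]),(375,0),5,36); print((T@u).round(1),(T@v).round(1),"case dot",C(off([(606,227)]),(375,0),5,36))
cc=((T[0]+T[1])@u/2)*u+(T[2]+T[3]+T[4]+T[5])@v/4*v; print("case",cc)
# bank
P=C([(85,48),(404,50),(48,480)],(400,140),6,6); print("pad bank",(P[1]+P[2])/2,np.linalg.norm(P[0]-P[1]),np.linalg.norm(P[0]-P[2]))
T=C([(165,110),(397,113),(345,475),(132,475)],(400,140),6,30); print("bank",T.mean(0),np.linalg.norm(T[0]-T[1]),np.linalg.norm(T[0]-T[3]),T.round(1))
```

```text
pad spk [522.71104996 403.65644021] 41.41401682340759
spk [[520.63875984 405.36944101]] [522.40094602 403.2109536 ] [522.10193381 403.75376566]
ext [669.47417057 563.4365302  626.03059162 593.1938994 ] [286.34413209 278.88661481 311.12689707 313.01315696] len 106.03764036846923
pad case [664.80368934 128.4230263 ]
[658.9 574.5 628.6 643.4 592.7 598.6] [284.8 279.  300.8 263.  301.6 262.2] case dot [[666.07076411 129.79286751]]
case [665.45568597 130.15079692]
pad bank [474.23585726  90.94059191] 79.26623057155449 113.08020720730231
bank [473.77259272  90.64889313] 55.012597218523084 90.94076147903424 [[521.9 113.9]
 [516.   59.2]
 [425.8  68. ]
 [431.3 121.5]]
```

Speaker, case and bank are all within about 2 mm of their mat centres. One last top view, then I hand in.

```bash
python3 look.py top t13
python3 - <<'E'
import cv2
im=cv2.imread("pics/t13.png")[90:300,150:520]; cv2.imwrite("pics/t13c.png",cv2.resize(im,None,fx=2.1,fy=2.1,interpolation=cv2.INTER_CUBIC))
E
```

```text
36.05 [514.6 259.5 246.4] [180.   -0.  -95.7] 91.6
```

View pics/t13c.png

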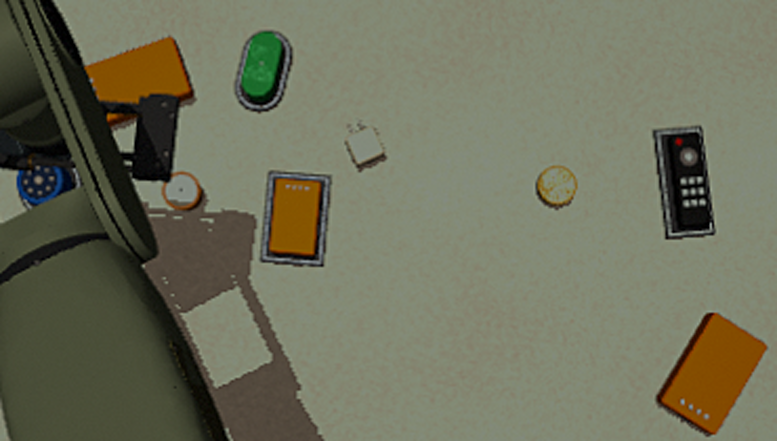

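The crop shows the case (263,65), the bank (296,217) and the remote (687,178) on their mats. The candle (182,190) and tin (557,186) sit exactly where they started.

```bash
python3 -c "
from workcell import env
env.job_done(); print(env.state()['time_s'])"
```

```text
the job is handed in; nothing more can be done
the job is handed in; nothing more can be done
```

I put the speaker, earbud case, remote and the smallest power bank (measured 91×55 mm) upright on their mats, in that order, and handed the job in at about 36 s. I lowered each slowly onto its mat before opening the gripper; just before release the wrist force read about 6 N at most.

| Thing | Offset from mat centre | Turn against outline |
|---|---|---|
| Speaker | 1–3 mm | does not matter |
| Earbud case | about 2 mm | within about 1° |
| Remote | about 1–2 mm | within about 1° |
| Power bank | under 1 mm | within about 1° |

- **How these were measured:** The speaker, case and bank offsets come from a last wrist-camera picture. The remote's comes from the arm's position and the pictures when I placed it; the last top picture shows it inside its outline.
- **Bystanders:** The candle and the cream tin stand where they were at the start, and the gripper was clear of everything at hand-in.
- **Disagreements:** The cameras differed by 2–4 mm on absolute positions, so I set the final offsets from both. The last top picture could not check the speaker, because the arm partly hid it.

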